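# Hang the microphone between its neighbours on the sprung hook rack

## Task

Lift the microphone with the wide flat ring below its grille out of the charging dock and hang it upright, head up, on the empty middle hook of the rack, between the two microphones already hanging there. Press it back against the hook's sprung keeper only until its ring can go down behind the upturned tips, without overstraining the spring, lower it gently until the ring lies flat on both prongs, and let go; be gentle with the rack, do not knock the hanging microphones, and leave the other microphone standing in the dock.

Things in the scene. Friction and masses are not known exactly. Their poses are not given: they have to be found in the camera images.
- mic: Microphone to hang, standing head up: 214 mm long, about 0.3 kg. Black body 32 mm in diameter (0-130 mm up), flat ring 52 mm in diameter (130-142 mm), straight steel grille 50 mm in diameter (142-214 mm); alike all round. Grip it across the grille 55 to 60 mm above the ring's underside, so that fingertips stay clear of the keeper. Origin: centre of its bottom; z towards the head.
- dock: Fixed black charging dock, 110 x 190 x 55 mm high, with two square wells 35 mm wide, 35 mm deep (floor 20 mm above the desk), 45 mm to either side of its centre along its y; the two microphones stand in them, either way round. Fingers have free room on the -x and +x sides of a microphone. Origin: under its centre, on the desk; z up.
- ball_mic: The other microphone in the dock, to be left there: body 32 mm in diameter, ball head 54 mm in diameter, no ring, 195 mm long. Origin: centre of its bottom.
- rack: Fixed rack: wooden bar on two posts with three double hooks 76 mm apart along its y, open ends towards -x. Origin: on the desk below the nominal seat of the empty middle hook; x points inwards, from open ends to bar; z up. The bar is 68 to 88 mm behind the seat, its top 7 mm above the prongs; keeper housings rise 20 mm above the prongs 46 mm behind the seat.
- seat (a point): Nominal seat of the empty middle hook: where the ring's underside centre ends up, 190 mm above the desk, level with the prong tops; axes as the rack's. That hook is clamped by hand: it truly stands up to 16 mm further out or in (x) and up to 5 mm higher or lower than this point says, unmeasured, so feel for it. Sideways (y) it is exact. It does not move in use.
- tips (a point): Nominal point midway between the middle hook's upturned tips, at their top edges: 22 mm before the seat and 13 mm above the prongs (same clamping error as the seat). Two prongs, each 11 mm wide with 38 mm between them; each tip is 8 mm long in x. The ring passes in above the tips, the body between the prongs; then the ring goes down behind the tips.
- keeper_face (a point): Nominal centre of the resting face of the middle hook's sprung rubber keeper, 20 mm behind the seat (same clamping error), 30 mm wide, reaching 33 mm above the prongs. The ring's rim meets it 6 mm short of the seat. It yields at 2.5 N, plus 0.2 N per mm (4.1 N at 8 mm, 4.5 N at 10 mm); it drags at 2 to 5 N as the ring slides down it.
- mic_l: Microphone hanging loose on the hook to the +y side of the empty one, same shape and size as the one to hang. Origin: centre of its bottom, 60 mm above the desk.
- mic_r: The same on the -y side of the empty hook.
- keeper (a joint): How far the middle hook's sprung keeper is pressed in, in m: 0 at rest, hard stop at 0.012. Pressed in over 6 mm (8 is good) the ring clears the tips and can go down behind them; pressed in over 10 mm its spring is overstrained, which must never happen. When the microphone is let go, it comes back to about 6 mm and holds the ring against the tips.
Not all that is in view belongs to the job. What is shaped like the mic but brown or green is not meant. Leave any orange look-alike of the dock alone.

How it is judged (in metres and radians):
On the way:
1. the microphone is lifted clear of the dock (z of mic in the frame of dock above 0.06 m), for 0.2 s.
At the end, for the whole second after the job is handed in: The ringed microphone hangs at rest on the middle hook, head up and within 0.08 rad of vertical, borne by the rack: its lower end within 18 mm of the nominal seat along the hook, 6 mm sideways, and 54 to 66 mm above the desk (ring flat on the prongs behind the tips, not on top of the tips) (x of mic in the frame of rack between -0.018 and 0.018 m and y of mic in the frame of rack between -0.006 and 0.006 m and z of mic in the frame of rack between 0.054 and 0.066 m and angle between mic's own z axis and vertical below 0.08 rad and linear speed of mic below 0.02 m/s and contact force between mic and rack above 1 N); the robot touches nothing.
It fails at once if the keeper's spring is overstrained: pressed in by more than 10 mm (value of joint keeper above 0.01 m).
It fails at once if the microphone is pressed or struck against the rack with more than 20 N (contact force between mic and rack above 20 N).
It fails at once if the robot strikes the rack with more than 20 N (contact force between the arm and rack above 20 N).
It fails at once if a hanging neighbour is knocked: moved over 10 mm, tipped over 0.15 rad or struck with over 5 N (distance of any of mic_l, mic_r from where it was at the start of the episode above 0.01 m or angle between any of mic_l, mic_r's own z axis and vertical above 0.15 rad or contact force between any of mic, the arm and mic_l above 5 N or contact force between any of mic, the arm and mic_r above 5 N).
It fails at once if the ball-headed microphone is taken from the dock or tipped (distance of ball_mic from where it was at the start of the episode above 0.02 m or angle between ball_mic's own z axis and vertical above 0.2 rad).
It also fails if it takes over 53 s, if anything falls off the work surface, if the arm or the gripper's body presses on something with over 40 N, if the wrist force passes 120 N, or if a joint passes its speed limit or range.

## Robot

A 6-joint arm with a two-finger parallel gripper is mounted at the origin on the work surface. World frame = base frame: x ahead of the robot, y to its left, z up, the work surface at z = 0. Lengths are in mm, angles in rad, forces in N, time in s.
With the tool pointing down it reaches from about 325 to 850 mm from the base axis. Payload 4.4 kg.
Tool frame: the origin (TCP) lies at the very end of the fingers, on their centre line; the grasp point (between the pads) lies 19 mm behind it (grasp_offset is the z of the grasp point in the tool frame, in mm); z points along the fingers, y is the line along which they close (so a half turn about z gives the same grasp; the last joint's range is limited). The gripper opens to 94 mm and grips with 3 to 60 N. Pads are 16 mm wide; open, the fingers measure 119 mm over their backs; the gripper's body (75 mm by 177 mm) begins 78 mm behind the grasp point.
Start: joints at [-1.49, 0.207, 1.542, -0, 1.393, -0.15], TCP at [132.082, -559.626, 205.447] pointing down, gripper open.
Joint ranges: [-2.73, 2.73], [-0.86, 2.22], [0.23, 2.46], [-1.11, 4.25], [0.08, 2.63], [-2.82, 2.82]. Speed limits (rad/s): [2.79, 2.79, 3.14, 3.14, 3.14, 3.14].

## Interface

Orientations are given as a 3x3 rotation matrix whose columns are the frame's x, y, z axes.
In Python, from plant import * gives the robot as it stands.
- The arm moves only by the tool play_rows, never from a script. Its arguments are lists of equal length, an entry for each row: "xyz": the shift along the tool's x, y, z in m, a list of three; "turn": the turn, a rotation vector about the tool's x, y, z in degrees, a list of three; "hand": the closure, from 0 (fully open) to 1 (shut). In form: {"xyz": [[tx, ty, tz], ...], "turn": [[wx, wy, wz], ...], "hand": [hand, ...]}. A call has 1 to 10 rows; each row is the pose to reach, as a shift and turn from the pose commanded when the call began, along the tool's axes at that moment; what a row does not reach only later rows make up. A row lasts 1/8 s, in which the tool goes at most 62.5 mm and 10.7 degrees, less where a joint would pass 70% of its speed; a pose out of reach is approached as far as the arm can. A call with a gripper value outside its range is refused whole. The fingers move at their own pace and stop on an object; "force" is the grip in N (left out, the last holds). Time passes only in rows, so rows that repeat a pose let the fingers close. It gives the time, the measured TCP pose, the force, the opening and the grip force at its end, in the units of the state.
- get_obs(): the state, without advancing time (a new reading comes with each control period).
- camera(name): name is "side" or "top"; returns a dict with "image" (420x560x3 uint8, blue, green, red), "fx", "fy", "cx", "cy" (pixels), "pose" (4x4, takes a point from camera to world coordinates). Camera axes: x right, y down, z forward; pixel columns grow to the right and rows downward; lengths in mm; the calibration is good to about 2 mm. A picture is of the moment at which its call begins. There is no depth.
- sign_off(): hands the job in; it is judged then, once.
Trained networks look in a picture, given as the dict that the camera call returned (one of the last four; its "shot" number tells which), for a name from the list of things; names that differ only in an ending like _2 or _b are one class to them, and where a whole thing is asked for, a point or a joint stands for the part that bears it (a point fixed in the world has none). Each returns a list of dicts, best first, with "score" (0 to 1); they miss things now and then, are a little off and sometimes report something else, mostly with a low value. They report only what shows in the picture. A call takes as long as a camera call. They do not tell look-alikes from the thing itself.
- find_in(thing, picture): "extent" ([left, top, width, height] in pixels, round what is visible of it).
- cut_out(thing, picture): "mask" (420x560 bool, what is visible of it) and "extent" ([left, top, width, height] in pixels, round what is visible of it).
The state is a dict: "clock": time; "qpos": joint angles; "qvel": joint speeds; "effort": joint torques, N m; "tcp_pos": TCP position; "eef_rot": TCP orientation; "contact_force": force on the tool from outside, world axes, zero at the start; "moment": the same for the moment, N m; "opening": finger opening in mm; "finger_force": force on a finger pad.
Only numpy, scipy, OpenCV 4.12 (cv2) and the standard library are available. Lean on these libraries where they do the work, as an engineer would, in place of code of your own. Each camera call takes 0.05 s, during which the arm holds its last target. There are 200 camera calls.

## Working session

There is one attempt and no reset: what is moved stays moved. The work goes in short steps, Python scripts to look and compute and a tool call to move; the robot and the scene stay as the last step left them, time stands still between calls to the robot, and variables do not carry over. Pictures are saved under pics/ and viewed, at most 10 in all, crops included, and the job is handed in when it is done.

Besides the shell and the picture viewer there is one more tool, called after ">>>" as name(argument=value, ...) on one line, values as JSON. play_rows: Moves the arm, as the interface text tells. Its arguments: {"type":"object","properties":{"xyz":{"type":"array"},"turn":{"type":"array"},"hand":{"type":"array"},"force":{"type":"number"}},"required":["xyz","turn","hand"]}

```bash
mkdir -p pics
cat > h.py <<'E'
from plant import *
import numpy as np, cv2
def ray(c,u,v):
    P=np.array(c["pose"]); d=P[:3,:3]@np.array([(u-c["cx"])/c["fx"],(v-c["cy"])/c["fy"],1]); return P[:3,3],d
def atz(c,u,v,z):
    o,d=ray(c,u,v); return o+d*(z-o[2])/d[2]
def proj(c,p):
    P=np.array(c["pose"]); q=P[:3,:3].T@(np.array(p)-P[:3,3]); return [c["fx"]*q[0]/q[2]+c["cx"],c["fy"]*q[1]/q[2]+c["cy"]]
E
python3 - <<'E'
from h import *
np.set_printoptions(precision=3,suppress=True)
for n in ("side","top"):
    c=camera(n); cv2.imwrite(f"pics/{n}1.png",c["image"]); print(n,c["fx"],c["fy"],c["cx"],c["cy"]); print(np.array(c["pose"]))
    for t in ("mic","dock","ball_mic","rack","mic_l","keeper"):
        try: print(t,[(round(r["score"],2),[round(float(x)) for x in r["extent"]]) for r in find_in(t,c)])
        except Exception as e: print(t,e)
o=get_obs();print(o["tcp_pos"],o["eef_rot"],o["clock"],o["contact_force"])
E
```

```text
side 405.3561109827568 405.3561109827568 281.8022560719482 213.47145954965822
[[ -0.77   -0.314   0.556 -63.789]
 [ -0.638   0.369  -0.676 592.395]
 [  0.007  -0.875  -0.484 622.273]
 [  0.      0.      0.      1.   ]]
mic [(0.83, [130, 190, 35, 94]), (0.81, [330, 183, 22, 81]), (0.78, [292, 164, 22, 70]), (0.57, [316, 156, 18, 68]), (0.56, [184, 163, 28, 90])]
dock [(0.56, [261, 208, 66, 54])]
ball_mic [(0.95, [272, 162, 20, 61]), (0.21, [165, 198, 12, 19])]
rack [(0.91, [101, 183, 124, 129]), (0.44, [162, 200, 13, 19])]
mic_l [(0.83, [130, 190, 35, 94]), (0.81, [330, 183, 22, 81]), (0.78, [292, 164, 22, 70]), (0.57, [316, 156, 18, 68]), (0.56, [184, 163, 28, 90])]
keeper [(0.61, [162, 199, 14, 20])]
top 543.7145823694248 543.7145823694248 269.6144626607419 222.3668713341639
[[  -0.025   -0.985    0.168  256.009]
 [  -1.       0.023   -0.016  -35.79 ]
 [   0.012   -0.168   -0.986 1590.307]
 [   0.       0.       0.       1.   ]]
mic [(0.88, [353, 195, 26, 30]), (0.8, [206, 163, 27, 35]), (0.77, [149, 171, 29, 32]), (0.63, [309, 251, 17, 26]), (0.56, [303, 208, 18, 29])]
dock [(0.64, [355, 257, 66, 72]), (0.57, [288, 178, 47, 76])]
ball_mic [(0.94, [308, 181, 24, 21])]
rack [(0.57, [138, 145, 105, 58])]
mic_l [(0.88, [353, 195, 26, 30]), (0.8, [206, 163, 27, 35]), (0.77, [149, 171, 29, 32]), (0.63, [309, 251, 17, 26]), (0.56, [303, 208, 18, 29])]
keeper []
[ 132.085 -559.63   205.474] [[ 0.973  0.23  -0.   ]
 [ 0.23  -0.973 -0.   ]
 [-0.     0.    -1.   ]] 0.7 [ 0.165  0.496 -0.775]
```

Run:
```python
import cv2,numpy as np
s=cv2.imread("pics/side1.png");t=cv2.imread("pics/top1.png")
cv2.imwrite("pics/a.png",cv2.resize(s[145:325,90:370],None,fx=2.85,fy=2.85,interpolation=cv2.INTER_CUBIC))
cv2.imwrite("pics/b.png",cv2.resize(t[135:340,130:430],None,fx=2.66,fy=2.66,interpolation=cv2.INTER_CUBIC))
```

```text
(no output)
```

View pics/a.png

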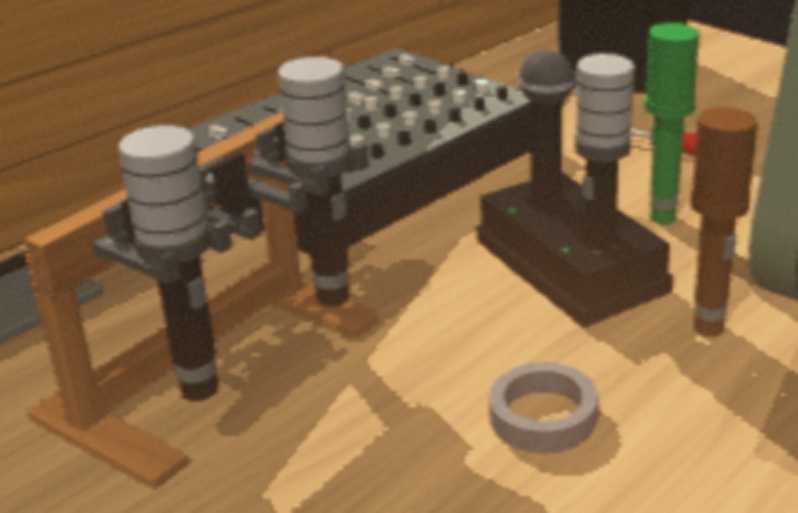

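View pics/b.png

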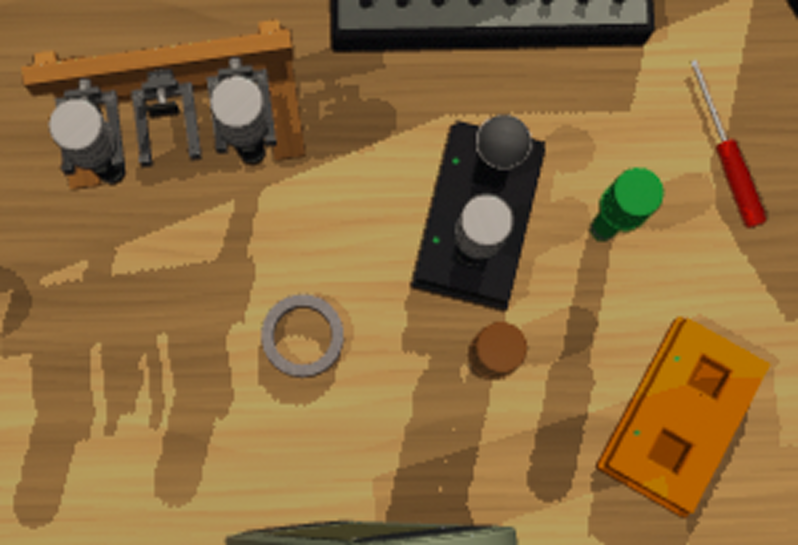

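Silver ringed mic candidates in the top view are the dock one at (313,218), the two hanging ones at (159,181) and (219,173), plus the green (369,210) and brown (317,266) look-alikes. The one meant is the silver mic in the black dock, front well. The ball mic stands behind it, and the orange dock is a decoy. In the side view it is at (302,180), and its flat ring shows below the grille.

```bash
cat >> h.py <<'E'
def disc(c,u,v,r=22,thr=165):
    im=c["image"].astype(int); m=((im.min(2)>thr)&(im.max(2)-im.min(2)<40)).astype(np.uint8)
    n,l,st,ce=cv2.connectedComponentsWithStats(m)
    i=min(range(1,n),key=lambda k:np.hypot(*(ce[k]-[u,v]))+(1000 if st[k][4]<80 else 0)); return ce[i],st[i]
E
python3 - <<'E'
from h import *
np.set_printoptions(precision=1,suppress=True)
c=camera("top"); s=camera("side")
im=c["image"]
for n,u,v,z in (("mic",313,218,234),("L",219,173,274),("R",159,181,274)):
    print(n,[im[int(v),int(u)]])
    for thr in (120,140,160):
        ce,st=disc(c,u,v,thr=thr); p=atz(c,*ce,z); print(thr,ce,st,p, "side top",proj(s,p))
# bar mask
hsv=cv2.cvtColor(im,cv2.COLOR_BGR2HSV)
for px in ((180,163),(200,160),(150,165)): print(hsv[px[1]-3:px[1]+6,px[0]].tolist())
for p in ((141.0,169.6),(238.5,153.8)): print("bar front edge",atz(c,*p,197))
big=cv2.resize(im[138:210,130:250],None,fx=6.6,fy=6.6,interpolation=cv2.INTER_CUBIC); cv2.imwrite("pics/c.png",big)
cv2.imwrite("pics/d.png",cv2.resize(im[170:250,270:360],None,fx=7,fy=7,interpolation=cv2.INTER_CUBIC))
for t in ("mic","rack","dock"):
  for r in cut_out(t,c):
    if r["score"]>.5:
        ys,xs=np.nonzero(r["mask"]); print(t,round(r["score"],2),r["extent"],cv2.minAreaRect(np.c_[xs,ys].astype(np.float32)))
E
```

```text
mic [array([154, 165, 174], dtype=uint8)]
120 [312.5 217.3] [304 209  18  18 265] [ 497.5 -167.2  234. ] side top [np.float64(301.6617403901069), np.float64(167.02115071834822)]
140 [312.5 217.1] [304 209  18  17 253] [ 498.  -167.2  234. ] side top [np.float64(301.51258389114327), np.float64(166.96455695554428)]
160 [314.5 209. ] [314 209   2   1   2] [ 518.8 -173.1  234. ] side top [np.float64(296.3956916714648), np.float64(164.2575767828386)]
L [array([153, 163, 171], dtype=uint8)]
120 [218.4 172.6] [209 164  19  18 270] [608.8  67.  274. ] side top [np.float64(198.17349000491419), np.float64(168.444663531066)]
140 [218.5 172.5] [210 164  18  18 257] [609.1  66.8 274. ] side top [np.float64(198.16770800204387), np.float64(168.3785093592814)]
160 [222.5 165. ] [222 165   2   1   2] [628.2  56.6 274. ] side top [np.float64(196.11302968948092), np.float64(164.9314810988636)]
R [array([152, 164, 172], dtype=uint8)]
120 [157.8 181.2] [149 172  19  19 275] [590.2 217.4 274. ] side top [np.float64(144.09646442015762), np.float64(193.63214345260687)]
140 [157.8 181.1] [149 173  19  18 257
[... 1001 characters left out ...]
 206.3, 17.8, 30.1] ((311.5, 221.5), (25.0, 21.0), 90.0)
mic 0.64 [351.6, 197.1, 27.6, 27.2] ((364.0000305175781, 212.50003051757812), (19.091880798339844, 33.23401641845703), 45.0)
mic 0.56 [308.3, 256.8, 21.6, 21.3] ((316.0, 267.0), (18.384777069091797, 22.62741470336914), 45.0)
rack 0.68 [137.9, 143.2, 108.1, 61.7] ((190.84483337402344, 174.88265991210938), (53.706687927246094, 101.96566009521484), 82.09283447265625)
dock 0.65 [355.6, 255.1, 64.6, 73.1] ((385.98974609375, 291.16644287109375), (40.76131057739258, 67.03399658203125), 27.97947883605957)
dock 0.57 [284.0, 178.6, 49.3, 74.1] ((309.44537353515625, 215.71170043945312), (37.450469970703125, 65.49927520751953), 14.470295906066895)
```

View pics/c.png

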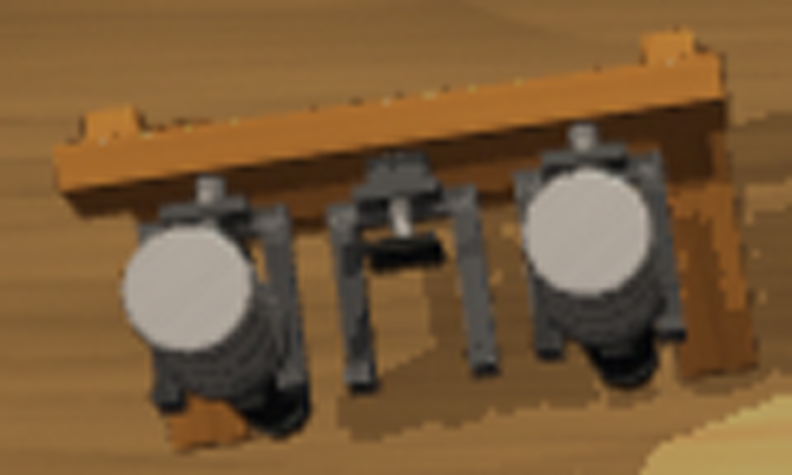

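View pics/d.png

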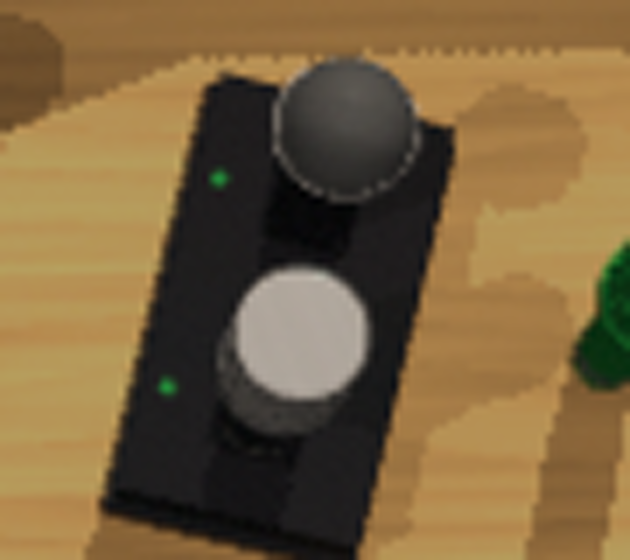

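The crops confirm it: the silver-grille mic sits in the black dock's front well, crop d (300,335), with the ball mic behind at (345,130). Crop c shows the empty middle hook, with its keeper pad at (405,250) and its tips at (362,385) and (485,370).

Run:
```python
from h import *
np.set_printoptions(precision=2,suppress=True)
c=camera("top"); im=c["image"].astype(float)
# bar top front edge: brightest drop in V, per column
V=im.max(2); pts=[]
for u in range(146,234):
    v0=167.1-(u-139.4)*.144
    if 184<u<204: pass
    r=np.arange(int(v0)-4,int(v0)+5); g=V[r,u]-V[r+1,u]
    k=g.argmax()
    if g[k]>40:
        w=np.clip(g[max(0,k-1):k+2],0,None); pts.append([u,(r[max(0,k-1):k+2]*w).sum()/w.sum()+.5])
pts=np.array(pts); P=np.array([atz(c,*p,197) for p in pts])[:,:2]
l=cv2.fitLine(P.astype(np.float32),cv2.DIST_HUBER,0,.01,.01).ravel(); d=l[:2]*np.sign(l[1]); yax=d; xax=np.array([d[1],-d[0]])
print(len(pts),"yaw",np.degrees(np.arctan2(xax[1],xax[0])))
L=atz(c,*disc(c,219,173,thr=120)[0],274)[:2]; R=atz(c,*disc(c,158,181,thr=120)[0],274)[:2]
for q in(L,R,(L+R)/2): print(q,"rack x from bar-68:",(q-l[2:])@xax+68)
seat=(L+R)/2; seat=seat-xax*((seat-l[2:])@xax+68); print("seat",seat)
def W(x,y,z): return [*(seat+xax*x+yax*y),z]
for dx in(-16,-8,0,8,16):
    f=lambda p:(np.array(proj(c,p))-[130,138])*6.6
    print(dx,"tipfront",f(W(dx-26,24.5,203)),f(W(dx-26,-24.5,203)),"pad top front L/R",f(W(dx+20,15,223)),f(W(dx+20,-15,223)),"prong bottom front",f(W(dx-26,24.5,184)))
# dock edges from crop d
for z,a,b in((55,(210,85),(105,495)),(55,(455,128),(357,550))):
    A,B=[atz(c,270+p[0]/7,170+p[1]/7,z) for p in(a,b)]; print("dock yaw long",A,B,np.degrees(np.arctan2(*(A-B)[1::-1])))
```

```text
88 yaw 7.05811
[608.77  67.02] rack x from bar-68: -0.5067347420618518
[590.22 217.43] rack x from bar-68: -0.43994916790346394
[599.5  142.22] rack x from bar-68: -0.47334195498265785
seat [599.97 142.28]
-16 tipfront [359.55 411.85] [483.04 394.19] pad top front L/R [362.08 283.76] [438.36 272.96] prong bottom front [366.31 421.74]
-8 tipfront [357.07 392.21] [480.45 374.59] pad top front L/R [359.58 264.08] [435.79 253.3 ] prong bottom front [363.86 402.35]
0 tipfront [354.6 372.6] [477.87 355.03] pad top front L/R [357.09 244.43] [433.23 233.67] prong bottom front [361.42 382.99]
8 tipfront [352.13 353.04] [475.29 335.5 ] pad top front L/R [354.6  224.82] [430.67 214.09] prong bottom front [358.98 363.67]
16 tipfront [349.67 333.51] [472.72 316.01] pad top front L/R [352.11 205.24] [428.12 194.54] prong bottom front [356.54 344.38]
dock yaw long [ 633.79 -152.17   55.  ] [ 463.37 -103.47   55.  ] -15.945885429139238
dock yaw long [ 613.24 -253.09   55.  ] [ 438.42 -205.22   55.  ] -15.313001127291804
```

>>> play_rows(xyz=[[0,0,-0.06],[0.446,-0.298,-0.095],[0.446,-0.298,-0.095],[0.446,-0.298,-0.095],[0.446,-0.298,-0.095],[0.446,-0.298,-0.095],[0.446,-0.298,-0.095],[0.446,-0.298,-0.095],[0.446,-0.298,-0.095],[0.446,-0.298,-0.095]], turn=[[0,0,-10],[0,0,-152],[0,0,-152],[0,0,-152],[0,0,-152],[0,0,-152],[0,0,-152],[0,0,-152],[0,0,-152],[0,0,-152]], hand=[0,0,0,0,0,0,0,0,0,0])

```text
clock: 2.25
tcp_pos: [499.3, -164.7, 300.9]
eef_rot: [[-0.507, 0.862, 0.001], [0.862, 0.507, -0.0], [-0.0, 0.001, -1.0]]
contact_force: [0.1, 0.5, -0.6]
opening: 94.0
finger_force: 0.0
```

>>> play_rows(xyz=[[0,0,0],[0,0,0],[0,0,0],[0,0,0],[0,0,0],[0,0,0]], turn=[[0,0,-44],[0,0,-44],[0,0,-44],[0,0,-44],[0,0,-44],[0,0,-44]], hand=[0,0,0,0,0,0])

```text
clock: 3.0
tcp_pos: [497.7, -167.1, 300.5]
eef_rot: [[-0.96, 0.278, 0.0], [0.278, 0.96, 0.0], [-0.0, 0.0, -1.0]]
contact_force: [0.1, 0.4, 0.4]
opening: 93.9
finger_force: 0.0
```

>>> play_rows(xyz=[[0,0,0.04],[0,0,0.08],[0,0,0.11],[0,0,0.11],[0,0,0.11],[0,0,0.11],[0,0,0.11],[0,0,0.11],[0,0,0.11],[0,0,0.11]], turn=[[0,0,0],[0,0,0],[0,0,0],[0,0,0],[0,0,0],[0,0,0],[0,0,0],[0,0,0],[0,0,0],[0,0,0]], hand=[0,0,0,0,0.3,0.4,0.5,0.5,0.5,0.5], force=40)

```text
clock: 4.25
tcp_pos: [497.8, -167.4, 190.8]
eef_rot: [[-0.961, 0.276, 0.0], [0.276, 0.961, -0.0], [-0.001, -0.0, -1.0]]
contact_force: [0.9, 0.1, 1.6]
opening: 49.5
finger_force: 40.0
```

>>> play_rows(xyz=[[0,0,-0.01],[0,0,-0.03],[0,0,-0.055],[0,0,-0.075],[0,0,-0.075],[0,0,-0.075],[0,0,-0.075]], turn=[[0,0,0],[0,0,0],[0,0,0],[0,0,0],[0,0,0],[0,0,0],[0,0,0]], hand=[0.6,0.6,0.6,0.6,0.6,0.6,0.6])

```text
clock: 5.12
tcp_pos: [496.8, -166.7, 263.8]
eef_rot: [[-0.961, 0.276, -0.003], [0.276, 0.961, 0.002], [0.003, 0.001, -1.0]]
contact_force: [-0.5, 0.3, -3.5]
opening: 49.1
finger_force: 40.0
```

Run:
```python
from h import *
s=camera("side"); o=get_obs(); print(o["tcp_pos"],o["contact_force"],o["moment"])
cv2.imwrite("pics/e.png",cv2.resize(s["image"][100:300,90:370],None,fx=2.8,fy=2.8,interpolation=cv2.INTER_CUBIC))
```

```text
[ 496.97671347 -166.73792266  264.03982953] [-0.7952442  -0.66064828 -3.4408596 ] [ 0.06806871 -0.17929927 -0.0135237 ]
```

View pics/e.png

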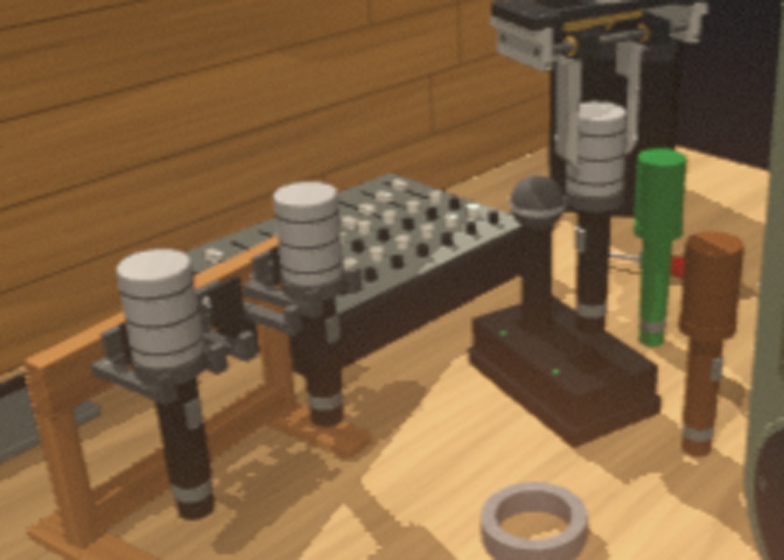

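The mic is held upright, clear of the dock: its bottom is at crop (592,330) and the ball mic still stands at (537,200). Next I move in front of the middle hook.

>>> play_rows(xyz=[[0.008,0.04,0],[0.016,0.085,0],[0.024,0.13,0],[0.032,0.175,0],[0.04,0.22,0],[0.048,0.26,0],[0.055,0.285,0],[0.055,0.296,0],[0.055,0.296,0],[0.055,0.296,0]], turn=[[0,0,8],[0,0,17],[0,0,26],[0,0,36],[0,0,46],[0,0,56],[0,0,63],[0,0,67],[0,0,67],[0,0,67]], hand=[0.6,0.6,0.6,0.6,0.6,0.6,0.6,0.6,0.6,0.6])

```text
clock: 6.42
tcp_pos: [526.3, 132.0, 265.0]
eef_rot: [[-0.122, 0.993, -0.001], [0.993, 0.122, -0.001], [-0.0, -0.001, -1.0]]
contact_force: [0.3, -1.0, -2.6]
opening: 49.5
finger_force: 40.0
```

```bash
cat >> h.py <<'E'
seat=np.array([600,142.3]); a=np.radians(7.06); xax=np.array([np.cos(a),np.sin(a)]); yax=np.array([-np.sin(a),np.cos(a)])
def st():
    o=get_obs(); p=o["tcp_pos"]; R=np.array(o["eef_rot"]); d=p[:2]-seat
    print("t",round(o["clock"],2),"rack xy",(d@xax).round(2),(d@yax).round(2),"z",p[2].round(2),"yaw",np.degrees(np.arctan2(R[1,1],R[0,1])).round(2),"Rz",R[:,2].round(4),"Fx,Fy,Fz",[round(float(v),2) for v in(o["contact_force"][:2]@xax,o["contact_force"][:2]@yax,o["contact_force"][2])],"M",np.round(o["moment"],2))
E
python3 - <<'E'
from h import *
s=camera("side"); t=camera("top"); st()
cv2.imwrite("pics/f.png",cv2.resize(s["image"][60:300,80:360],None,fx=2.5,fy=2.5,interpolation=cv2.INTER_CUBIC))
for i in range(3): camera("top"); st()
E
```

```text
t 6.53 rack xy -74.27 -1.37 z 265.22 yaw 6.95 Rz [-5.e-04 -3.e-04 -1.e+00] Fx,Fy,Fz [-0.03, -0.51, -2.98] M [-0.02 -0.06 -0.02]
t 6.58 rack xy -74.18 -1.34 z 265.33 yaw 6.93 Rz [-2.e-04 -1.e-04 -1.e+00] Fx,Fy,Fz [-0.03, -0.15, -3.49] M [-0.04 -0.11  0.01]
t 6.62 rack xy -74.15 -1.31 z 265.4 yaw 6.93 Rz [-1.e-04 -1.e-04 -1.e+00] Fx,Fy,Fz [-0.63, -0.05, -1.85] M [-0.08 -0.03  0.01]
t 6.67 rack xy -74.12 -1.26 z 265.43 yaw 6.93 Rz [-1.e-04 -1.e-04 -1.e+00] Fx,Fy,Fz [0.15, 0.22, -3.46] M [-0.03 -0.08  0.03]
```

View pics/f.png

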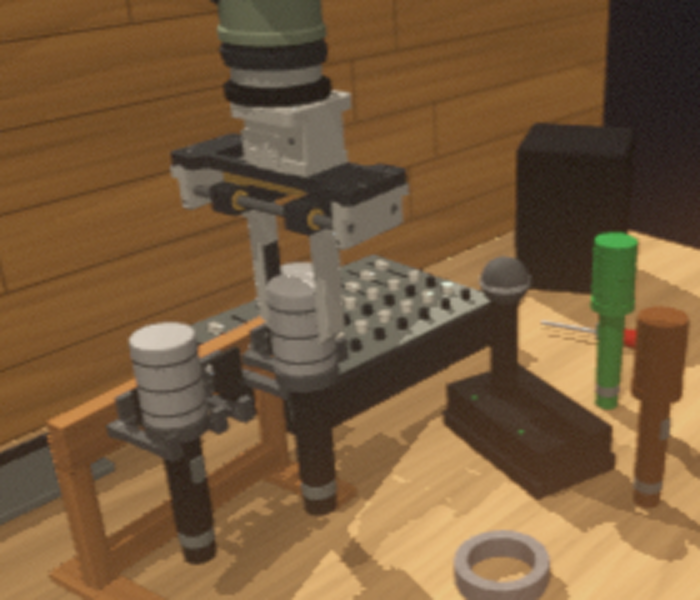

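Upright mic is now in front of the empty hook (held body bottom at crop (318,505)); neighbours and ball mic are untouched. Next, lower the ring to between tip top and keeper top, then move in.

>>> play_rows(xyz=[[0.001,0.005,0.005],[0.001,0.015,0.01],[0.001,0.025,0.013],[0.001,0.035,0.013],[0.001,0.042,0.013],[0.001,0.046,0.013],[0.001,0.046,0.013],[0.001,0.046,0.013],[0.001,0.046,0.013]], turn=[[0,0,0],[0,0,0],[0,0,0],[0,0,0],[0,0,0],[0,0,0],[0,0,0],[0,0,0],[0,0,0]], hand=[0.6,0.6,0.6,0.6,0.6,0.6,0.6,0.6,0.6])

```text
clock: 7.8
tcp_pos: [571.9, 139.1, 252.6]
eef_rot: [[-0.121, 0.993, 0.0], [0.993, 0.121, 0.0], [0.0, 0.0, -1.0]]
contact_force: [0.4, -0.2, -3.4]
opening: 49.7
finger_force: 40.0
```

```bash
cat >> h.py <<'E'
def avg(n=4):
    F=[];M=[]
    for i in range(n):
        camera("side"); o=get_obs(); F.append(o["contact_force"]);M.append(o["moment"])
    st(); F=np.mean(F,0);M=np.mean(M,0); print("avg F",(F[:2]@xax).round(2),(F[:2]@yax).round(2),F[2].round(2),"M",(M[:2]@xax).round(3),(M[:2]@yax).round(3))
E
python3 -c "
from h import *
avg(5)"
```

```text
t 8.05 rack xy -28.14 0.27 z 252.5 yaw 6.97 Rz [ 1.e-04 -0.e+00 -1.e+00] Fx,Fy,Fz [-0.24, 0.58, -2.82] M [-0.04 -0.08 -0.02]
avg F 0.27 0.13 -3.03 M -0.067 -0.079
```

>>> play_rows(xyz=[[0,0.002,0],[0,0.004,0],[0,0.006,0],[0,0.008,0],[0,0.009,0],[0,0.01,0],[0,0.01,0]], turn=[[0,0,0],[0,0,0],[0,0,0],[0,0,0],[0,0,0],[0,0,0],[0,0,0]], hand=[0.6,0.6,0.6,0.6,0.6,0.6,0.6])

```text
clock: 8.93
tcp_pos: [582.1, 140.3, 252.4]
eef_rot: [[-0.121, 0.993, -0.0], [0.993, 0.121, 0.0], [0.0, -0.0, -1.0]]
contact_force: [0.2, 0.1, -3.8]
opening: 49.5
finger_force: 40.0
```

```bash
python3 -c "
from h import *
avg(3)"
```

```text
t 9.07 rack xy -18.1 0.25 z 252.46 yaw 6.97 Rz [-0. -0. -1.] Fx,Fy,Fz [-0.0, 0.42, -2.85] M [-0.06 -0.05  0.04]
avg F 0.04 0.02 -2.83 M -0.059 -0.085
```

No contact at x = −18. Advance in 3 mm increments, which is safe at any hook position.

>>> play_rows(xyz=[[0,0.001,0],[0,0.002,0],[0,0.003,0],[0,0.004,0],[0,0.004,0]], turn=[[0,0,0],[0,0,0],[0,0,0],[0,0,0],[0,0,0]], hand=[0.6,0.6,0.6,0.6,0.6])

```text
clock: 9.7
tcp_pos: [586.1, 140.8, 252.4]
eef_rot: [[-0.121, 0.993, -0.0], [0.993, 0.121, 0.0], [0.0, -0.0, -1.0]]
contact_force: [-0.3, 0.5, -3.2]
opening: 49.4
finger_force: 40.0
```

```bash
python3 -c "
from h import *
avg(3)"
```

```text
t 9.85 rack xy -14.09 0.21 z 252.42 yaw 6.97 Rz [-1.e-04 -0.e+00 -1.e+00] Fx,Fy,Fz [0.34, 0.32, -3.34] M [-0.03 -0.07 -0.06]
avg F 0.05 -0.04 -3.01 M -0.029 -0.072
```

>>> play_rows(xyz=[[0,0.001,0],[0,0.002,0],[0,0.003,0],[0,0.003,0]], turn=[[0,0,0],[0,0,0],[0,0,0],[0,0,0]], hand=[0.6,0.6,0.6,0.6])

```text
clock: 10.35
tcp_pos: [589.1, 141.2, 252.5]
eef_rot: [[-0.121, 0.993, 0.0], [0.993, 0.121, 0.0], [0.0, 0.0, -1.0]]
contact_force: [-0.3, 0.2, -3.1]
opening: 49.9
finger_force: 40.0
```

```bash
python3 -c "
from h import *
avg(3)"
```

```text
t 10.5 rack xy -11.06 0.24 z 252.46 yaw 6.97 Rz [ 0.  0. -1.] Fx,Fy,Fz [-0.11, 0.13, -3.19] M [-0.01 -0.1   0.  ]
avg F -0.14 0.03 -3.03 M -0.069 -0.092
```

>>> play_rows(xyz=[[0,0.001,0],[0,0.002,0],[0,0.002,0]], turn=[[0,0,0],[0,0,0],[0,0,0]], hand=[0.6,0.6,0.6])

```text
clock: 10.88
tcp_pos: [591.1, 141.4, 252.4]
eef_rot: [[-0.121, 0.993, 0.0], [0.993, 0.121, 0.0], [0.0, 0.0, -1.0]]
contact_force: [0.1, -0.4, -3.3]
opening: 49.3
finger_force: 40.0
```

```bash
python3 -c "
from h import *
avg(3)"
```

```text
t 11.03 rack xy -9.08 0.24 z 252.41 yaw 6.97 Rz [-1.e-04  0.e+00 -1.e+00] Fx,Fy,Fz [-0.7, -0.13, -2.57] M [-0.02 -0.07  0.03]
avg F -0.23 0.46 -2.69 M -0.054 -0.063
```

>>> play_rows(xyz=[[0,0.001,0],[0,0.002,0],[0,0.002,0]], turn=[[0,0,0],[0,0,0],[0,0,0]], hand=[0.6,0.6,0.6])

```text
clock: 11.4
tcp_pos: [592.5, 141.6, 252.4]
eef_rot: [[-0.121, 0.993, -0.001], [0.993, 0.121, -0.0], [-0.0, -0.001, -1.0]]
contact_force: [-2.8, 0.2, -2.2]
opening: 49.7
finger_force: 40.0
```

```bash
python3 -c "
from h import *
avg(3)"
```

```text
t 11.55 rack xy -7.39 0.24 z 252.37 yaw 6.97 Rz [-8.e-04 -1.e-04 -1.e+00] Fx,Fy,Fz [-2.41, 0.4, -0.93] M [-0.1   0.55  0.01]
avg F -3.38 -0.05 -1.27 M -0.056 0.529
```

>>> play_rows(xyz=[[0,0.001,0],[0,0.002,0],[0,0.003,0],[0,0.003,0]], turn=[[0,0,0],[0,0,0],[0,0,0],[0,0,0]], hand=[0.6,0.6,0.6,0.6])

```text
clock: 12.05
tcp_pos: [595.9, 142.1, 252.4]
eef_rot: [[-0.121, 0.993, -0.0], [0.993, 0.121, 0.0], [0.0, -0.0, -1.0]]
contact_force: [-3.3, -1.4, -2.5]
opening: 49.5
finger_force: 40.0
```

```bash
python3 -c "
from h import *
avg(8)"
```

```text
t 12.45 rack xy -4.16 0.25 z 252.35 yaw 6.97 Rz [-3.e-04  0.e+00 -1.e+00] Fx,Fy,Fz [-3.34, -0.19, -1.88] M [-0.12  0.63 -0.03]
avg F -3.58 0.1 -2.03 M -0.049 0.658
```

>>> play_rows(xyz=[[0,0.001,0],[0,0.002,0],[0,0.003,0],[0,0.003,0],[0,0.003,0]], turn=[[0,0,0],[0,0,0],[0,0,0],[0,0,0],[0,0,0]], hand=[0.6,0.6,0.6,0.6,0.6])

```text
clock: 13.08
tcp_pos: [598.8, 142.4, 252.4]
eef_rot: [[-0.121, 0.993, -0.0], [0.993, 0.121, 0.0], [0.0, -0.0, -1.0]]
contact_force: [-3.7, -0.5, -2.0]
opening: 49.6
finger_force: 40.0
```

```bash
python3 -c "
from h import *
avg(12)"
```

```text
t 13.68 rack xy -1.09 0.23 z 252.38 yaw 6.96 Rz [-1.e-04  1.e-04 -1.e+00] Fx,Fy,Fz [-2.96, 0.75, -3.35] M [-0.1   0.76 -0.  ]
avg F -3.82 0.48 -2.65 M -0.012 0.795
```

>>> play_rows(xyz=[[0,0.0004,0],[0,0.0004,0.001],[0,0.0004,0.002],[0,0.0004,0.003],[0,0.0004,0.004],[0,0.0004,0.005],[0,0.0004,0.006],[0,0.0004,0.006]], turn=[[0,0,0],[0,0,0],[0,0,0],[0,0,0],[0,0,0],[0,0,0],[0,0,0],[0,0,0]], hand=[0.6,0.6,0.6,0.6,0.6,0.6,0.6,0.6])

```text
clock: 14.68
tcp_pos: [599.2, 142.4, 246.2]
eef_rot: [[-0.121, 0.993, -0.0], [0.993, 0.121, -0.0], [-0.0, -0.0, -1.0]]
contact_force: [-3.9, -0.4, -1.1]
opening: 49.4
finger_force: 40.0
```

```bash
python3 -c "
from h import *
avg(6)"
```

```text
t 14.97 rack xy -0.8 0.21 z 246.23 yaw 6.97 Rz [-5.e-04 -1.e-04 -1.e+00] Fx,Fy,Fz [-4.04, -0.3, -1.39] M [-0.24  0.74  0.  ]
avg F -3.75 -0.18 -1.59 M -0.073 0.78
```

Only light drag, no tip contact yet (ring underside at about 205.5). Keep lowering in small steps.

>>> play_rows(xyz=[[0,0,0.001],[0,0,0.002],[0,0,0.003],[0,0,0.004],[0,0,0.004]], turn=[[0,0,0],[0,0,0],[0,0,0],[0,0,0],[0,0,0]], hand=[0.6,0.6,0.6,0.6,0.6])

```text
clock: 15.6
tcp_pos: [599.2, 142.5, 242.3]
eef_rot: [[-0.121, 0.993, -0.0], [0.993, 0.121, -0.0], [0.0, -0.0, -1.0]]
contact_force: [-4.6, -0.7, -1.6]
opening: 49.5
finger_force: 40.0
```

```bash
python3 -c "
from h import *
avg(4)"
```

```text
t 15.8 rack xy -0.77 0.23 z 242.27 yaw 6.97 Rz [-4.e-04 -0.e+00 -1.e+00] Fx,Fy,Fz [-4.1, -0.2, -0.86] M [-0.19  0.79  0.  ]
avg F -4.36 -0.09 -1.16 M -0.07 0.816
```

>>> play_rows(xyz=[[0,0,0.001],[0,0,0.002],[0,0,0.003],[0,0,0.004],[0,0,0.004]], turn=[[0,0,0],[0,0,0],[0,0,0],[0,0,0],[0,0,0]], hand=[0.6,0.6,0.6,0.6,0.6])

```text
clock: 16.42
tcp_pos: [599.2, 142.4, 238.2]
eef_rot: [[-0.121, 0.993, -0.0], [0.993, 0.121, -0.0], [-0.0, -0.0, -1.0]]
contact_force: [-3.0, -0.2, -1.8]
opening: 49.6
finger_force: 40.0
```

```bash
python3 -c "
from h import *
avg(4)"
```

```text
t 16.62 rack xy -0.77 0.2 z 238.24 yaw 6.97 Rz [-4.e-04 -0.e+00 -1.e+00] Fx,Fy,Fz [-3.61, -0.16, -2.25] M [-0.15  0.76  0.02]
avg F -3.8 -0.12 -1.49 M -0.066 0.828
```

>>> play_rows(xyz=[[0,0,0.0007],[0,0,0.0014],[0,0,0.002],[0,0,0.003],[0,0,0.003]], turn=[[0,0,0],[0,0,0],[0,0,0],[0,0,0],[0,0,0]], hand=[0.6,0.6,0.6,0.6,0.6])

```text
clock: 17.25
tcp_pos: [599.2, 142.4, 235.3]
eef_rot: [[-0.121, 0.993, -0.0], [0.993, 0.121, -0.0], [0.0, -0.0, -1.0]]
contact_force: [-3.9, -1.3, -0.8]
opening: 49.6
finger_force: 40.0
```

```bash
python3 -c "
from h import *
avg(4)"
```

```text
t 17.45 rack xy -0.76 0.2 z 235.26 yaw 6.97 Rz [-4.e-04 -0.e+00 -1.e+00] Fx,Fy,Fz [-4.31, 0.27, -1.58] M [-0.15  0.78  0.05]
avg F -4.33 -0.34 -1.27 M -0.065 0.795
```

>>> play_rows(xyz=[[0,0,0.0005],[0,0,0.001],[0,0,0.001]], turn=[[0,0,0],[0,0,0],[0,0,0]], hand=[0.6,0.6,0.6])

```text
clock: 17.82
tcp_pos: [599.3, 142.4, 234.5]
eef_rot: [[-0.121, 0.993, 0.0], [0.993, 0.121, 0.0], [0.0, 0.0, -1.0]]
contact_force: [-4.2, -0.6, -0.8]
opening: 49.3
finger_force: 40.0
```

>>> play_rows(xyz=[[0,0,0.0005],[0,0,0.001],[0,0,0.001]], turn=[[0,0,0],[0,0,0],[0,0,0]], hand=[0.6,0.6,0.6])

```text
clock: 18.2
tcp_pos: [599.3, 142.4, 233.4]
eef_rot: [[-0.121, 0.993, -0.0], [0.993, 0.121, -0.0], [0.0, -0.0, -1.0]]
contact_force: [-3.9, -0.9, -1.1]
opening: 49.4
finger_force: 40.0
```

>>> play_rows(xyz=[[0,0,0.0005],[0,0,0.001],[0,0,0.001]], turn=[[0,0,0],[0,0,0],[0,0,0]], hand=[0.6,0.6,0.6])

```text
clock: 18.58
tcp_pos: [599.3, 142.4, 232.3]
eef_rot: [[-0.121, 0.993, -0.0], [0.993, 0.121, -0.0], [-0.0, -0.0, -1.0]]
contact_force: [-4.3, -0.6, -0.9]
opening: 49.6
finger_force: 40.0
```

>>> play_rows(xyz=[[0,0,0.0005],[0,0,0.001],[0,0,0.001]], turn=[[0,0,0],[0,0,0],[0,0,0]], hand=[0.6,0.6,0.6])

```text
clock: 18.95
tcp_pos: [599.3, 142.4, 231.3]
eef_rot: [[-0.121, 0.993, -0.0], [0.993, 0.121, -0.0], [-0.0, -0.0, -1.0]]
contact_force: [-4.6, 0.1, -1.1]
opening: 49.9
finger_force: 40.0
```

>>> play_rows(xyz=[[0,0,0.0005],[0,0,0.001],[0,0,0.001]], turn=[[0,0,0],[0,0,0],[0,0,0]], hand=[0.6,0.6,0.6])

```text
clock: 19.32
tcp_pos: [599.3, 142.4, 230.4]
eef_rot: [[-0.121, 0.993, -0.0], [0.993, 0.121, -0.0], [-0.0, -0.0, -1.0]]
contact_force: [-4.3, -1.6, -1.0]
opening: 49.4
finger_force: 40.0
```

>>> play_rows(xyz=[[0,0,0.0005],[0,0,0.001],[0,0,0.001]], turn=[[0,0,0],[0,0,0],[0,0,0]], hand=[0.6,0.6,0.6])

```text
clock: 19.7
tcp_pos: [599.3, 142.4, 229.4]
eef_rot: [[-0.121, 0.993, -0.0], [0.993, 0.121, -0.0], [-0.0, -0.0, -1.0]]
contact_force: [-3.1, 1.3, -0.7]
opening: 49.6
finger_force: 40.0
```

>>> play_rows(xyz=[[0,0,0.0005],[0,0,0.001],[0,0,0.001]], turn=[[0,0,0],[0,0,0],[0,0,0]], hand=[0.6,0.6,0.6])

```text
clock: 20.08
tcp_pos: [599.3, 142.4, 228.4]
eef_rot: [[-0.121, 0.993, -0.0], [0.993, 0.121, 0.0], [0.0, -0.0, -1.0]]
contact_force: [-3.5, 0.2, -0.6]
opening: 49.5
finger_force: 40.0
```

>>> play_rows(xyz=[[0,0,0.0005],[0,0,0.001],[0,0,0.001]], turn=[[0,0,0],[0,0,0],[0,0,0]], hand=[0.6,0.6,0.6])

```text
clock: 20.45
tcp_pos: [599.3, 142.4, 228.2]
eef_rot: [[-0.121, 0.993, 0.0], [0.993, 0.121, -0.0], [-0.0, 0.0, -1.0]]
contact_force: [-4.8, -0.4, 2.5]
opening: 49.6
finger_force: 40.0
```

Run:
```python
from h import *
avg(3)
s=camera("side")
cv2.imwrite("pics/g.png",cv2.resize(s["image"][100:300,110:250],None,fx=3,fy=3,interpolation=cv2.INTER_CUBIC))
```

```text
t 20.6 rack xy -0.63 0.22 z 228.14 yaw 6.97 Rz [ 4.e-04  0.e+00 -1.e+00] Fx,Fy,Fz [-5.07, 1.73, 2.15] M [-0.13  0.96 -0.  ]
avg F -4.86 0.22 2.21 M -0.067 1.034
```

View pics/g.png

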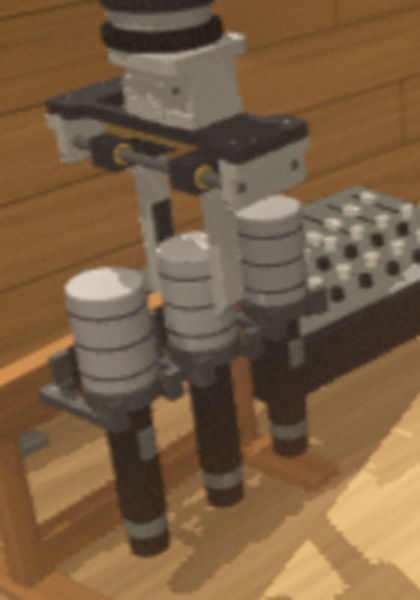

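The ring rests on the prongs: the vertical force jumped by about 4 N with the underside near 187 mm. In the picture the mic at crop (200,330) hangs level between its neighbours. Now I let go gradually.

>>> play_rows(xyz=[[0,0,0],[0,0,0],[0,0,0],[0,0,0],[0,0,0],[0,0,0],[0,0,0],[0,0,0]], turn=[[0,0,0],[0,0,0],[0,0,0],[0,0,0],[0,0,0],[0,0,0],[0,0,0],[0,0,0]], hand=[0.45,0.43,0.4,0.36,0.32,0.28,0.25,0.25], force=10)

```text
clock: 21.65
tcp_pos: [599.4, 142.4, 227.4]
eef_rot: [[-0.121, 0.993, 0.0], [0.993, 0.121, 0.0], [0.0, 0.0, -1.0]]
contact_force: [-0.2, 0.0, -0.0]
opening: 70.3
finger_force: 0.0
```

```bash
python3 -c "
from h import *
avg(3);print(get_obs()['opening'])"
```

```text
t 21.8 rack xy -0.65 0.19 z 227.44 yaw 6.97 Rz [ 0. -0. -1.] Fx,Fy,Fz [-0.59, 0.53, -0.09] M [-0.09 -0.11 -0.03]
avg F -0.43 0.06 -0.43 M -0.068 -0.092
70.43525295481571
```

>>> play_rows(xyz=[[0,0,-0.005],[0,0,-0.02],[0,0,-0.045],[0,0,-0.075],[0,0,-0.11],[0,0,-0.15],[0,-0.05,-0.17],[0,-0.1,-0.17],[0,-0.15,-0.17],[0,-0.15,-0.17]], turn=[[0,0,0],[0,0,0],[0,0,0],[0,0,0],[0,0,0],[0,0,0],[0,0,0],[0,0,0],[0,0,0],[0,0,0]], hand=[0.25,0.25,0.25,0.25,0.25,0.25,0.25,0.25,0.25,0.25])

```text
clock: 23.05
tcp_pos: [448.1, 124.3, 399.6]
eef_rot: [[-0.122, 0.993, 0.003], [0.993, 0.122, 0.0], [-0.0, 0.003, -1.0]]
contact_force: [0.9, 1.0, -0.2]
opening: 70.7
finger_force: 0.0
```

Run:
```python
from h import *
s=camera("side"); t=camera("top")
a=cv2.resize(s["image"][130:300,110:260],None,fx=2.6,fy=2.6,interpolation=cv2.INTER_CUBIC); b=cv2.resize(t["image"][130:215,125:260],None,fx=2.9,fy=2.9,interpolation=cv2.INTER_CUBIC)
b=cv2.copyMakeBorder(b,0,a.shape[0]-b.shape[0],0,0,cv2.BORDER_CONSTANT); cv2.imwrite("pics/h.png",np.hstack([a,b]))
```

```text
(no output)
```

View pics/h.png

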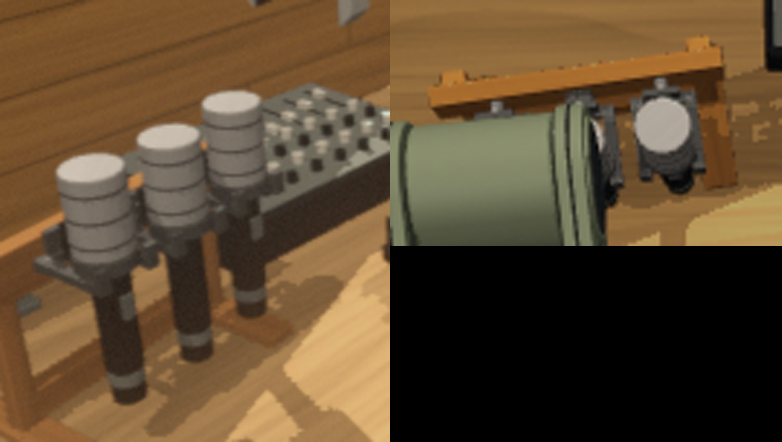

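The mic hangs upright and level in line with its neighbours (side crop: heads at (92,170), (170,140) and (232,105)), and the gripper is clear of it. I'm handing in.

```bash
python3 -c "
from h import *
print(sign_off())"
```

```text
the job is handed in; nothing more can be done
None
```

The ringed microphone hangs upright on the middle hook, seated on both prongs behind the tips. The arm is clear of the rack and the job is handed in at about 23 s; no verdict was returned.

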